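Sweep the courgette slices into the foil tray

TASK

With your fingertips, push all four courgette slices across the chopping board and over its edge so that they drop into the empty foil tray standing against it. Only slide them: do not pick them up. Leave the garlic bulb, the knife and everything else where they are.

Things in the scene. Friction and masses are not known exactly. Their poses are not given: they have to be found in the camera images.
- board: wooden chopping block, fixed, 300 (its x) x 280 (its y) mm, 50 mm thick; origin at the centre of its underside on the table, so its flat top is 50 mm above the table. Its x axis points roughly away from the robot; its two y edges (140 mm from the middle) face the tray and the tub
- tray: empty open foil baking tray, fixed, standing against one y edge of the board (left or right, varies) with its axes parallel to the board's; outside 240 (its x) x 170 (its y) x 42 mm high, walls 3 mm, floor 3 mm, so its rim is 8 mm below the board's top; gap to the board 4 mm; origin at the centre of its underside
- tub: clear plastic tub of cooked penne, fixed, against the other y edge of the board; 240 x 170 x 46 mm high, filled to about 40 mm; origin at the centre of its underside
- slice1: one of four loose, alike, round courgette slices lying flat on the board, 45 mm across and 14 mm thick, about 22 g; they slide on the board when pushed and do not stick; origin at the centre of its underside, z axis up
- slice2: one of four loose, alike, round courgette slices lying flat on the board, 45 mm across and 14 mm thick, about 22 g; they slide on the board when pushed and do not stick; origin at the centre of its underside, z axis up
- slice3: one of four loose, alike, round courgette slices lying flat on the board, 45 mm across and 14 mm thick, about 22 g; they slide on the board when pushed and do not stick; origin at the centre of its underside, z axis up
- slice4: one of four loose, alike, round courgette slices lying flat on the board, 45 mm across and 14 mm thick, about 22 g; they slide on the board when pushed and do not stick; origin at the centre of its underside, z axis up
- garlic: loose garlic bulb standing on the board among the slices, 46 mm across, 42 mm high, about 50 g; origin at the centre of its underside
- knife: kitchen knife lying loose on the board along its edge farthest from the robot, along the board's y; about 250 mm long (from 120 mm on the -y side of its origin to 130 mm on the +y side), 28 mm wide, 16 mm high; origin at the underside, mid-width
- basil: basil plant in a terracotta pot, 116 mm across, about 220 mm high with leaves, on the left; origin at the centre of its underside
- tin: small plain steel tin, 56 mm across, 70 mm high, at the back; origin at the centre of its underside
- jar: sauce jar, 68 mm across, 110 mm high, on the right; origin at the centre of its underside
- mug: white mug, 80 mm across, 95 mm high, at the back; origin at the centre of its underside
Not all that is in view belongs to the job. What is shaped like the slice4 but orange or purple is not meant.

How it is judged:
At the end, for the whole second after the job is handed in: All four slices lie at rest inside the foil tray, none left on the board or its edge (underside centre within the tray's walls and under 45 mm above the table), and the garlic, knife, basil, small tin, jar and mug are each within 20 mm of where they began (x of slice1 in the frame of tray between -0.115 and 0.115 m and y of slice1 in the frame of tray between -0.08 and 0.08 m and z of each of slice1, slice2, slice3, slice4 in the frame of tray below 0.045 m and linear speed of each of slice1, slice2, slice3, slice4 below 0.05 m/s and x of slice2 in the frame of tray between -0.115 and 0.115 m and y of slice2 in the frame of tray between -0.08 and 0.08 m and x of slice3 in the frame of tray between -0.115 and 0.115 m and y of slice3 in the frame of tray between -0.08 and 0.08 m and x of slice4 in the frame of tray between -0.115 and 0.115 m and y of slice4 in the frame of tray between -0.08 and 0.08 m and distance of each of garlic, knife, basil, tin, jar, mug from where it was at the start of the episode below 0.02 m); the robot touches nothing.
It fails at once if a slice is lifted (its underside centre more than 30 mm above the board's top) (height (world z) of any of slice1, slice2, slice3, slice4 above 0.08 m).
It fails at once if the garlic bulb, the knife or another bystander is moved 20 mm or more (distance of any of garlic, knife, basil, tin, jar, mug from where it was at the start of the episode above 0.02 m).
It also fails if it takes over 59 s, if anything falls off the work surface, if the arm or the gripper's body presses on something with over 40 N, if the wrist force passes 120 N, or if a joint passes its speed limit or range.

ROBOT

A 7-joint arm with a two-finger parallel gripper is mounted at the origin on the work surface. World frame = base frame: x ahead of the robot, y to its left, z up, the work surface at z = 0. Lengths are in m, angles in rad, forces in N, time in s.
With the tool pointing down it reaches from about 0.4 to 0.85 m from the base axis. Payload 10.4 kg.
Tool frame: the origin (TCP) lies on the mounting face of the last link; the fingertips stand 173 mm ahead of it and the grasp point (between the pads) lies 155 mm ahead of it (manip.tip_extent is the distance from the TCP to the fingertips, in m); z points along the fingers, y is the line along which they close (so a half turn about z gives the same grasp; the last joint's range is limited). The gripper opens to 85 mm and grips with 20 to 120 N. Pads are 22 mm wide; open, the fingers measure 114 mm over their backs; the gripper's body (76 mm by 85 mm) begins 54 mm behind the grasp point. The pads swing forward as they close: fully open they stand 13 mm farther back than shut.
Start: joints at [-1.149, 0.332, -0.065, 1.46, 0.022, 1.35, -0.088], TCP at [0.269, 0.564, 0.405] pointing down, gripper open.
Joint ranges: [-2.6, 2.6], [-0.5, 2.12], [-1.47, 1.34], [0.16, 2.42], [-1.27, 4.41], [0.06, 2.06], [-2.6, 2.6]. Speed limits (rad/s): [2.22, 2.22, 2.79, 2.79, 3.14, 3.14, 3.14].

INTERFACE

Orientations are given as a unit quaternion [x, y, z, w].
In Python, from workcell import manip gives the robot as it stands.
- The arm moves only by the tool move_arm, never from a script. Its argument "plan" is one flat list of numbers, 7 for each row, row after row: the turn, a rotation vector about the tool's x, y, z in rad, then the shift along the tool's x, y, z in m, then the finger opening in m, from 0 to 0.0854. In form: [ax, ay, az, dx, dy, dz, gripper, ax, ay, az, dx, dy, dz, gripper, ...]. A call has 1 to 12 rows; each row is the pose to reach, as a shift and turn from the pose commanded when the call began, along the tool's axes at that moment; what a row does not reach only later rows make up. A row lasts 1/8 s, in which the tool goes at most 62.5 mm and 10.7 degrees, less where a joint would pass 70% of its speed; a pose out of reach is approached as far as the arm can. A call with a gripper value outside its range is refused whole. The fingers move at their own pace and stop on an object; "squeeze" is the grip in N (left out, the last holds). Time passes only in rows, so rows that repeat a pose let the fingers close. It gives the time, the measured TCP pose, the force, the opening and the grip force at its end, in the units of the state.
- manip.get_obs(): the state, without advancing time (a new reading comes with each control period).
- manip.camera(name): name is "scene" or "top" or "wrist"; returns a dict with "color" (384x512x3 uint8, red, green, blue), "fx", "fy", "cx", "cy" (pixels), "cam_to_world" (4x4, takes a point from camera to world coordinates); the wrist camera has in their place "mount" (4x4, takes a point from camera to tool coordinates, whose origin is the TCP and whose axes are the flange's). Camera axes: x right, y down, z forward; pixel columns grow to the right and rows downward; lengths in m; the calibration is good to about 2 mm. A picture is of the moment at which its call begins: read the wrist's pose just before it. There is no depth.
- manip.hand_in(): hands the job in; it is judged then, once.
Trained networks look in a picture, given as the dict that the camera call returned (one of the last four; its "shot" number tells which), for a name from the list of things; names that differ only in an ending like _2 or _b are one class to them, and where a whole thing is asked for, a point or a joint stands for the part that bears it (a point fixed in the world has none). Each returns a list of dicts, best first, with "conf" (0 to 1); they miss things now and then, are a little off and sometimes report something else, mostly with a low value. They report only what shows in the picture. A call takes as long as a camera call. They do not tell look-alikes from the thing itself.
- manip.look_for(picture, label): "position" ([x, y, z] in m, in the coordinates of the camera as it stood for that picture, good to about 4 mm: the middle of the surface that is visible of it).
- manip.silhouettes(picture, label): "pixels" (384x512 bool, what is visible of it).
- manip.tip_of(picture, label): "position" ([x, y, z] in m, in the coordinates of the camera as it stood for that picture, good to about 4 mm: a listed point, or the origin of a listed thing).
The state is a dict: "clock": time; "joint_pos": joint angles; "joint_velocities": joint speeds; "tau": joint torques, N m; "position": TCP position; "ee_rot": TCP orientation; "ft_force": force on the tool from outside, world axes, zero at the start; "torque": the same for the moment, N m; "grip_width": opening from 0.0 (shut) to 1.0 (fully open); "grasp_force": force on a finger pad.
Only numpy, scipy, OpenCV 4.12 (cv2) and the standard library are available. Lean on these libraries where they do the work, as an engineer would, in place of code of your own. Each camera call takes 0.05 s, during which the arm holds its last target. There are 200 camera calls.

## Working session

There is one attempt and no reset: what is moved stays moved. The work goes in short steps, Python scripts to look and compute and a tool call to move; the robot and the scene stay as the last step left them, time stands still between calls to the robot, and variables do not carry over. Pictures are saved under pics/ and viewed, at most 13 in all, crops included, and the job is handed in when it is done.

Besides the shell and the picture viewer there is one more tool, called after ">>>" as a command line: name --argument value ..., lists and objects as JSON in quotes. move_arm: Moves the arm, as the interface text tells. Its arguments: {"type":"object","properties":{"plan":{"type":"array","items":{"type":"number"}},"squeeze":{"type":"number"}},"required":["plan"]}

```bash
mkdir -p pics; cat > h.py <<'E'
import numpy as np, cv2
from workcell import manip
from scipy.spatial.transform import Rotation as R
def shot(n):
    o=manip.get_obs(); p=manip.camera(n)
    if n=="wrist":
        T=np.eye(4);T[:3,:3]=R.from_quat(o["ee_rot"]).as_matrix();T[:3,3]=o["position"];T=T@np.array(p["mount"])
    else: T=np.array(p["cam_to_world"])
    return p,T
def save(p,f): cv2.imwrite(f,p["color"][:,:,::-1])
def onz(p,T,u,v,z):
    d=T[:3,:3]@np.array([(u-p["cx"])/p["fx"],(v-p["cy"])/p["fy"],1]);return T[:3,3]+d*(z-T[2,3])/d[2]
def proj(p,T,X):
    c=np.linalg.inv(T)@np.append(X,1);return p["fx"]*c[0]/c[2]+p["cx"],p["fy"]*c[1]/c[2]+p["cy"]
E
python3 - <<'E'
from h import *
o=manip.get_obs();print(o["clock"],o["position"],o["ee_rot"],manip.tip_extent)
ims=[]
for n in("top","scene"):
    p,T=shot(n);save(p,f"pics/{n}0.png");print(n,T[:3,3].round(3),p["fx"])
    for l in("slice1","garlic","knife","board","tray","tub"):
        for f in("look_for","tip_of"):
            for d in getattr(manip,f)(p,l):
                X=T@np.append(d["position"],1);print(l,f,X[:3].round(3),round(d["conf"],2),np.round(proj(p,T,X[:3])))
    ims.append(p["color"][:,:,::-1])
E
```

```text
0.0 [0.26885817 0.56408137 0.40389883] [ 2.20550474e-01  9.75375299e-01 -7.06744563e-04 -1.17974963e-04] 0.1734
top [0.381 0.008 1.21 ] 398.33641138435445
slice1 look_for [ 0.581 -0.084  0.069] 0.76 [284. 187.]
slice1 look_for [ 0.703 -0.275  0.016] 0.71 [344. 150.]
slice1 look_for [0.468 0.059 0.067] 0.69 [235. 227.]
slice1 look_for [ 0.512 -0.018  0.066] 0.65 [262. 211.]
slice1 look_for [ 0.447 -0.074  0.066] 0.6 [282. 233.]
slice1 look_for [0.37  0.275 0.014] 0.6 [163. 262.]
slice1 look_for [ 0.746 -0.156  0.016] 0.44 [305. 137.]
slice1 tip_of [ 0.511 -0.019  0.05 ] 0.73 [262. 212.]
slice1 tip_of [ 0.748 -0.156  0.001] 0.67 [304. 138.]
slice1 tip_of [ 0.58  -0.086  0.053] 0.64 [285. 188.]
slice1 tip_of [0.569 0.465 0.004] 0.56 [103. 197.]
slice1 tip_of [ 0.449 -0.073  0.051] 0.53 [281. 233.]
slice1 tip_of [0.469 0.058 0.051] 0.53 [236. 227.]
slice1 tip_of [0.37  0.275 0.001] 0.5 [164. 262.]
slice1 tip_of [ 0.71  -0.277  0.003] 0.49 [343. 149.]
garlic look_for [0.59  0.037 0.079] 0.64 [243. 184.]
garlic tip_of [ 0.446 -0.072  0.049] 0.71 [281. 234.]
garlic tip_of [0.593 0.035 0.049
[... 1326 characters left out ...]
074] 0.45 [261. 195.]
garlic look_for [0.587 0.457 0.13 ] 0.38 [386. 196.]
garlic tip_of [0.59  0.035 0.048] 0.59 [260. 199.]
knife look_for [ 0.647 -0.04   0.058] 0.62 [236. 202.]
knife look_for [0.799 0.13  0.068] 0.36 [276. 234.]
knife tip_of [ 0.643 -0.043  0.05 ] 0.94 [236. 204.]
board look_for [ 0.559 -0.02   0.053] 0.65 [248. 192.]
board look_for [0.804 0.128 0.068] 0.45 [275. 235.]
board tip_of [ 0.514 -0.025 -0.001] 0.67 [250. 198.]
tray look_for [0.476 0.06  0.059] 0.72 [273. 182.]
tray tip_of [ 0.559  0.206 -0.006] 0.78 [307. 214.]
tub look_for [ 0.505 -0.257  0.033] 0.87 [193. 181.]
tub tip_of [ 0.481 -0.244 -0.005] 0.58 [199. 187.]
tub tip_of [0.462 0.055 0.044] 0.32 [273. 184.]
```

```bash
python3 - <<'E'
import cv2
a=cv2.imread("pics/top0.png")[120:290,140:370]
cv2.imwrite("pics/topc.png",cv2.resize(a,None,fx=3.4,fy=3.4,interpolation=cv2.INTER_CUBIC))
E
```

```text
(no output)
```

View pics/topc.png

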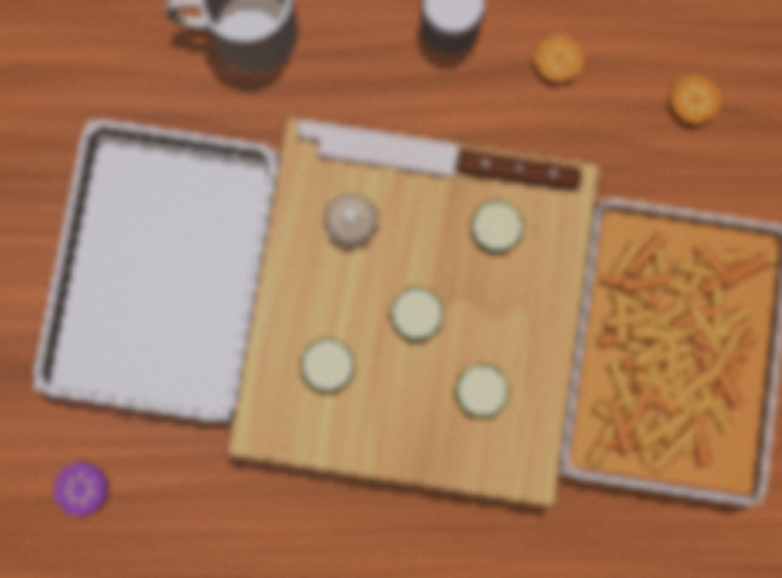

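View pics/scene0.png

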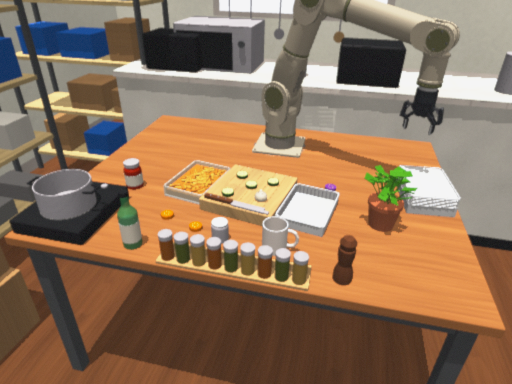

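The tray is on the left (+y). The board holds four green slices, at top-view pixels (285,187), (262,211), (235,227) and (282,233), and the garlic is at (243,184). The knife lies along the far edge. The look-alikes are the orange slices at (304,138) and (343,149) and the purple one at (163,262); all three are on the table, so the four green ones are the targets.

```bash
python3 - <<'E'
from h import *
p,T=shot("top");q,S=shot("scene")
C=np.array([onz(p,T,u/3.4+140,v/3.4+120,.05)[:2] for u,v in[(292,118),(597,165),(551,507),(230,460)]])
c=C.mean(0);y=(C[0]+C[3]-C[1]-C[2]);yaw=np.arctan2(-y[0],y[1]);x=C[0]+C[1]-C[2]-C[3]
print("board",c,np.degrees(yaw),np.degrees(np.arctan2(x[1],x[0])),np.linalg.norm(x)/2,np.linalg.norm(y)/2)
Rm=np.array([[np.cos(yaw),-np.sin(yaw)],[np.sin(yaw),np.cos(yaw)]])
def cen(p,l):
    out=[]
    for d in manip.silhouettes(p,l):
        v,u=np.nonzero(d["pixels"]);out.append((u.mean(),v.mean(),len(u)))
    return out
def ray(p,T,u,v): d=T[:3,:3]@np.array([(u-p["cx"])/p["fx"],(v-p["cy"])/p["fy"],1]);return T[:3,3],d/np.linalg.norm(d)
B=cen(q,"slice1")
for u,v,n in cen(p,"slice1"):
    X=onz(p,T,u,v,.062)
    best=None
    for a,b,m in B:
        o1,d1=ray(p,T,u,v);o2,d2=ray(q,S,a,b)
        A=np.stack([d1,-d2],1);t,r,_,_=np.linalg.lstsq(A,o2-o1,rcond=None)
        M=(o1+d1*t[0]+o2+d2*t[1])/2
        if best is None or r[0]<best[0]: best=(r[0],M)
    print("slice",n,X.round(3),"boardframe",((X[:2]-c)@Rm).round(3),"tri",best[1].round(3),round(best[0]**.5,4))
for n,z in(("garlic",.075),("tray",.02),("knife",.058)):
    for u,v,k in cen(p,n): X=onz(p,T,u,v,z);print(n,k,X.round(3),((X[:2]-c)@Rm).round(3))
E
```

```text
board [ 0.51431248 -0.02091898] -9.431478936930121 -9.954705708588653 0.29971261661911436 0.2723434940858646
slice 189 [ 0.445 -0.071  0.062] boardframe [-0.06  -0.061] tri [ 0.446 -0.073  0.057] 0.0025
slice 173 [0.367 0.265 0.062] boardframe [-0.192  0.258] tri [0.367 0.276 0.01 ] 0.0012
slice 190 [ 0.51  -0.016  0.062] boardframe [-0.005  0.004] tri [ 0.511 -0.018  0.059] 0.0035
slice 184 [ 0.585 -0.087  0.062] boardframe [ 0.081 -0.054] tri [ 0.586 -0.089  0.058] 0.0021
slice 193 [0.469 0.059 0.062] boardframe [-0.057  0.071] tri [0.481 0.017 0.048] 0.0863
slice 170 [ 0.734 -0.146  0.062] boardframe [ 0.237 -0.088] tri [ 0.751 -0.155  0.009] 0.0029
slice 188 [ 0.694 -0.262  0.062] boardframe [ 0.217 -0.208] tri [ 0.71  -0.277  0.008] 0.0049
garlic 206 [0.591 0.038 0.075] [0.065 0.071]
tray 4795 [0.557 0.211 0.02 ] [0.004 0.236]
tray 357 [ 0.79  -0.055  0.02 ] [0.278 0.011]
knife 732 [ 0.65  -0.033  0.058] [0.135 0.011]
```

```bash
cat >> h.py <<'E'
c0=np.array([.5143,-.0209]);yw=np.radians(-9.7)
RB=np.array([[np.cos(yw),-np.sin(yw)],[np.sin(yw),np.cos(yw)]])
def tob(X): return (np.array(X)[:2]-c0)@RB
def rel(xb,yb,z,ang):  # tool x axis at ang deg in board frame (90 = +y)
    o=manip.get_obs();R0=R.from_quat(o["ee_rot"]);a=np.radians(ang)+yw
    tx=np.array([np.cos(a),np.sin(a),0]);tz=np.array([0,0,-1.]);Rt=R.from_matrix(np.stack([tx,np.cross(tz,tx),tz],1))
    P=np.append(c0+RB@[xb,yb],z)
    return (R0.inv()*Rt).as_rotvec().round(4),R0.inv().apply(P-o["position"]).round(4)
E
python3 -c "
from h import *
print(rel(-.062,.030,.32,90))"
```

```text
(array([ 1.0000e-04, -1.0000e-04,  1.2953e+00]), array([-0.4054, -0.4106,  0.0847]))
```

>>> move_arm --plan '[0,0,1.295,-0.405,-0.411,0.085,0.02,0,0,1.295,-0.405,-0.411,0.085,0.02,0,0,1.295,-0.405,-0.411,0.085,0.02,0,0,1.295,-0.405,-0.411,0.085,0.02,0,0,1.295,-0.405,-0.411,0.085,0.02,0,0,1.295,-0.405,-0.411,0.085,0.02,0,0,1.295,-0.405,-0.411,0.085,0.02,0,0,1.295,-0.405,-0.411,0.085,0.02,0,0,1.295,-0.405,-0.411,0.085,0.02,0,0,1.295,-0.405,-0.411,0.085,0.02,0,0,1.295,-0.405,-0.411,0.085,0.02,0,0,1.295,-0.405,-0.411,0.085,0.02]' --squeeze 20

```text
clock: 3.15
position: [0.4575, 0.02, 0.3198]
ee_rot: [0.764, 0.645, 0.0, -0.0]
ft_force: [-0.0, 0.0, 0.5]
grip_width: 0.238
grasp_force: 0.0
```

```bash
python3 -c "
from h import *
o=manip.get_obs();print(o['clock'],o['position'],tob(o['position']),o['grip_width'],o['joint_pos'])
print(rel(-.062,.030,.228,90))
p,T=shot('wrist');save(p,'pics/w1.png')"
```

```text
3.15 [0.45753202 0.02000085 0.31983651] [-0.06284775  0.03075131] 0.2375385385670377 [-0.61419949  0.01720038  0.48032065  2.015152   -0.00932471  1.11105383
 -0.29753469]
(array([ 0.    , -0.0004,  0.0016]), array([-0.0008,  0.0008,  0.0918]))
```

View pics/w1.png

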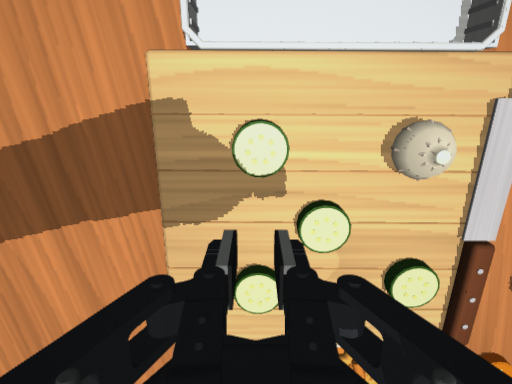

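The wrist view shows the slices as mapped: (260,148), (323,228), (258,290) and (411,285), with the garlic at (423,150). The fingers are centred behind the first slice, so I push that one now.

>>> move_arm --plan '[0,0,0,0,0,0.045,0.02,0,0,0,0,0,0.091,0.02,0,0,0,0,0,0.091,0.02,0,0,0,0.015,-0.001,0.091,0.02,0,0,0,0.03,-0.004,0.091,0.02,0,0,0,0.045,-0.008,0.091,0.02,0,0,0,0.06,-0.012,0.091,0.02,0,0,0,0.075,-0.016,0.091,0.02,0,0,0,0.09,-0.02,0.091,0.02,0,0,0,0.105,-0.022,0.091,0.02,0,0,0,0.12,-0.022,0.091,0.02,0,0,0,0.138,-0.022,0.091,0.02]'

```text
clock: 4.7
position: [0.4595, 0.1596, 0.2287]
ee_rot: [0.764, 0.645, 0.0, 0.0]
ft_force: [0.1, -0.1, 0.6]
grip_width: 0.235
grasp_force: 0.0
```

```bash
python3 -c "
from h import *
o=manip.get_obs();print(o['clock'],tob(o['position']),o['position'][2])
print(rel(-.060,-.105,.32,90))
p,T=shot('wrist');save(p,'pics/w2.png')"
```

```text
4.7 [-0.0844648   0.16868072] 0.2286934480190915
(array([ 0.    , -0.    , -0.0001]), array([-0.2737,  0.0245, -0.0913]))
```

View pics/w2.png

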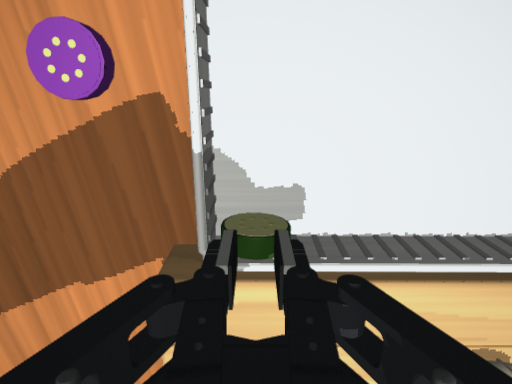

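The slice at (256,235) is over the edge and seems tilted against the fingers, so I push a little further.

>>> move_arm --plan '[0,0,0,0.01,0,0,0.02,0,0,0,0.02,0,0,0.02,0,0,0,0.03,0,0,0.02,0,0,0,0.03,0,0,0.02,0,0,0,0.03,0,-0.05,0.02,0,0,0,0.0,0,-0.092,0.02]'

```text
clock: 5.5
position: [0.4591, 0.1595, 0.3221]
ee_rot: [0.763, 0.646, 0.0, 0.0]
ft_force: [0.9, 0.1, 0.9]
grip_width: 0.233
grasp_force: 0.0
```

```bash
python3 -c "
from h import *
o=manip.get_obs();print(o['clock'],tob(o['position']),o['position'][2])
print(rel(-.060,-.105,.32,90))
p,T=shot('wrist');save(p,'pics/w3.png')"
```

```text
5.5 [-0.08480289  0.16855056] 0.3220506605073158
(array([0.0003, 0.    , 0.0029]), array([-0.2736,  0.024 ,  0.0021]))
```

View pics/w3.png

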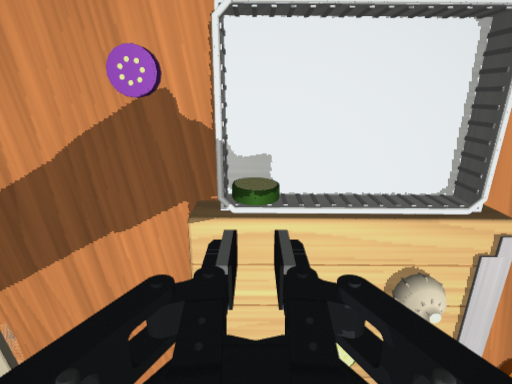

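The slice is in the tray at (256,190), tilted against the near wall; I'll lay it down later. For the next slice I'll finish the stroke faster so that it clears the wall.

>>> move_arm --plan '[0,0,0,-0.06,0.005,0,0.02,0,0,0,-0.12,0.01,0,0.02,0,0,0,-0.18,0.016,0,0.02,0,0,0,-0.24,0.022,0,0.02,0,0,0,-0.274,0.024,0,0.02,0,0,0,-0.274,0.024,0.045,0.02,0,0,0,-0.274,0.024,0.093,0.02,0,0,0,-0.274,0.024,0.093,0.02,0,0,0,-0.259,0.024,0.093,0.02,0,0,0,-0.239,0.024,0.093,0.02,0,0,0,-0.219,0.024,0.093,0.02,0,0,0,-0.199,0.024,0.093,0.02]'

```text
clock: 7.05
position: [0.4492, -0.0412, 0.2278]
ee_rot: [0.764, 0.645, -0.0, -0.0]
ft_force: [0.3, -0.7, -0.4]
grip_width: 0.233
grasp_force: 0.1
```

```bash
python3 -c "
from h import *
o=manip.get_obs();print(o['clock'],tob(o['position']),o['position'][2])
p,T=shot('wrist')
for d in manip.look_for(p,'slice1'):
    X=(T@np.append(d['position'],1))[:3];print(tob(X).round(3),X[2].round(3),round(d['conf'],2))"
```

```text
7.05 [-0.06071306 -0.03100934] 0.22777649176058695
[-0.06   0.004] 0.06 0.81
[-0.007  0.005] 0.066 0.8
[ 0.064 -0.051] 0.061 0.66
```

>>> move_arm --plan '[0,0,0,0.02,0,0,0.02,0,0,0,0.04,0,0,0.02,0,0,0,0.06,0.003,0,0.02,0,0,0,0.08,0.011,0,0.02,0,0,0,0.1,0.02,0,0.02,0,0,0,0.12,0.028,0,0.02,0,0,0,0.15,0.03,0,0.02,0,0,0,0.19,0.03,0,0.02,0,0,0,0.235,0.03,0,0.02,0,0,0,0.235,0.03,0,0.02,0,0,0,0.235,0.03,-0.045,0.02,0,0,0,0.21,0.03,-0.092,0.02]'

```text
clock: 8.65
position: [0.5142, 0.1615, 0.3203]
ee_rot: [0.764, 0.646, -0.001, 0.0]
ft_force: [-0.4, -0.1, 1.1]
grip_width: 0.233
grasp_force: 0.0
```

```bash
python3 -c "
from h import *
o=manip.get_obs();print(o['clock'],tob(o['position']),o['position'][2])
p,T=shot('wrist');save(p,'pics/w4.png')
for d in manip.look_for(p,'slice1'):
    X=(T@np.append(d['position'],1))[:3];print(tob(X).round(3),X[2].round(3),round(d['conf'],2))
print(rel(-.008,-.045,.32,90))"
```

```text
8.65 [-0.03079687  0.17976052] 0.32026808868134293
[-0.194  0.264] 0.016 0.97
[-0.081  0.172] 0.036 0.72
[-0.032  0.172] 0.031 0.66
(array([ 0.0058, -0.0036, -0.0041]), array([-0.2211,  0.0212,  0.0037]))
```

View pics/w4.png

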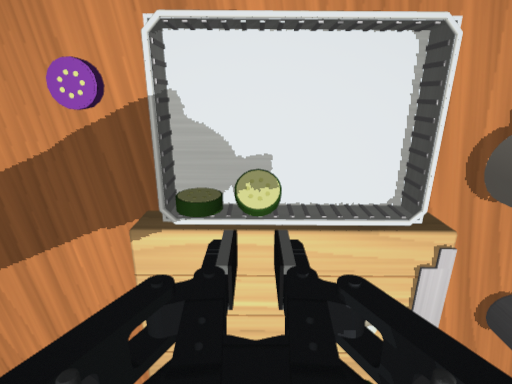

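A is in the tray at (258,192), with D at (200,202). Next is the middle slice, B.

>>> move_arm --plan '[0,0,0,-0.06,0.006,0,0.02,0,0,0,-0.12,0.013,0,0.02,0,0,0,-0.18,0.02,0,0.02,0,0,0,-0.22,0.022,0,0.02,0,0,0,-0.22,0.022,0.045,0.02,0,0,0,-0.22,0.022,0.092,0.02,0,0,0,-0.22,0.022,0.092,0.02,0,0,0,-0.2,0.022,0.092,0.02,0,0,0,-0.18,0.022,0.092,0.02,0,0,0,-0.16,0.022,0.092,0.02,0,0,0,-0.14,0.022,0.092,0.02,0,0,0,-0.12,0.022,0.092,0.02]'

```text
clock: 10.25
position: [0.5159, 0.039, 0.2274]
ee_rot: [0.764, 0.645, -0.0, -0.0]
ft_force: [0.6, 0.0, 0.0]
grip_width: 0.234
grasp_force: 0.1
```

```bash
python3 -c "
from h import *
o=manip.get_obs();print(o['clock'],tob(o['position']),o['position'][2])
p,T=shot('wrist')
for d in manip.look_for(p,'slice1')+manip.look_for(p,'garlic'):
    X=(T@np.append(d['position'],1))[:3];print(tob(X).round(3),X[2].round(3),round(d['conf'],2))"
```

```text
10.25 [-0.00853153  0.05927904] 0.22743927195915123
[-0.078  0.163] 0.042 0.83
[-0.011  0.094] 0.067 0.73
[-0.029  0.167] 0.031 0.71
[ 0.064 -0.04 ] 0.048 0.42
[0.13  0.023] 0.054 0.41
[0.057 0.075] 0.075 0.67
[-0.027  0.093] 0.051 0.49
```

>>> move_arm --plan '[0,0,0,0.015,0.006,0,0.02,0,0,0,0.03,0.014,0,0.02,0,0,0,0.06,0.025,0,0.02,0,0,0,0.1,0.027,0,0.02,0,0,0,0.145,0.027,0,0.02,0,0,0,0.145,0.027,0,0.02,0,0,0,0.145,0.027,-0.045,0.02,0,0,0,0.11,0.02,-0.1,0.02,0,0,0,0.05,0.02,-0.1,0.02,0,0,0,-0.01,0.02,-0.1,0.02,0,0,0,-0.07,0.02,-0.1,0.02,0,0,0,-0.12,0.02,-0.1,0.06]'

```text
clock: 11.9
position: [0.5148, -0.0859, 0.328]
ee_rot: [0.765, 0.644, 0.0, 0.0]
ft_force: [1.4, 0.7, 0.3]
grip_width: 0.434
grasp_force: 0.0
```

```bash
python3 -c "
from h import *
o=manip.get_obs();print(o['clock'],tob(o['position']),o['position'][2])
for n in('wrist','top'):
  p,T=shot(n);save(p,f'pics/{n}5.png')
  for d in manip.look_for(p,'slice1')+manip.look_for(p,'garlic')+manip.look_for(p,'knife'):
    X=(T@np.append(d['position'],1))[:3];print(tob(X).round(3),X[2].round(3),round(d['conf'],2))
v=np.array([-.64,.77]);print(tob(o['position']))
for a in(40,-140):
  pass
print(rel(.081,-.054,.32,40))"
```

```text
11.9 [ 0.01139939 -0.06401085] 0.3280261884133065
[ 0.077 -0.052] 0.06 0.93
[ 0.244 -0.087] 0.011 0.84
[ 0.227 -0.214] 0.009 0.6
[0.061 0.058] 0.079 0.71
[0.128 0.005] 0.055 0.94
[ 0.233 -0.217] 0.015 0.63
[ 0.25  -0.093] 0.015 0.62
[-0.028  0.168] 0.036 0.5
[-0.193  0.267] 0.014 0.48
[-0.081  0.161] 0.046 0.41
[-0.081  0.158] 0.043 0.37
[0.135 0.048] 0.057 0.64
[ 0.01139939 -0.06401085]
(array([-2.000e-04,  0.000e+00,  8.751e-01]), array([0.0058, 0.0694, 0.0075]))
```

View pics/wrist5.png

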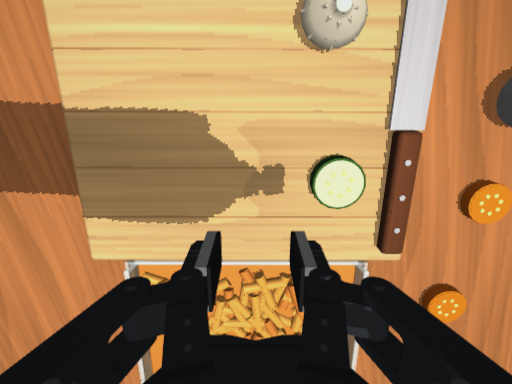

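B is gone from the board and C is at (338,182), about 18 mm from the knife. I turn the tool so that the fingers straddle C diagonally.

>>> move_arm --plan '[0,0,0.2,0.005,0.02,0,0.06,0,0,0.38,0.01,0.04,0,0.06,0,0,0.56,0.014,0.066,0,0.06,0,0,0.74,0.014,0.066,0,0.06,0,0,0.875,0.014,0.066,0,0.06,0,0,0.875,0.014,0.066,0,0.06,0,0,0.875,0.014,0.066,0.05,0.06,0,0,0.875,0.014,0.066,0.05,0.06]'

```text
clock: 13.3
position: [0.5816, -0.0795, 0.2751]
ee_rot: [0.965, 0.262, -0.003, -0.001]
ft_force: [0.5, -0.6, 0.5]
grip_width: 0.706
grasp_force: 0.0
```

```bash
python3 -c "
from h import *
o=manip.get_obs();print(o['clock'],tob(o['position']),o['position'][2])
p,T=shot('wrist');save(p,f'pics/w6.png')
print(rel(.0775,-.05,.223,40))"
```

```text
13.3 [ 0.0762318  -0.04641402] 0.2750789559117907
(array([-0.0012,  0.0024,  0.0006]), array([-0.0016,  0.0028,  0.0543]))
```

View pics/w6.png

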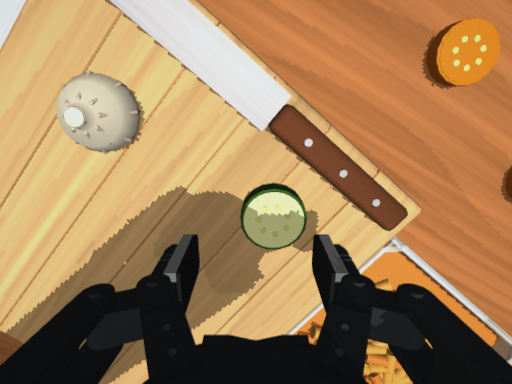

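```bash
python3 -c "
from h import *
p,T=shot('wrist');o=manip.get_obs();R0=R.from_quat(o['ee_rot'])
for n,u,v,z in(('slice',274,218,.062),('k1',270,130,.06),('k2',330,183,.06),('k3',385,228,.06),('garlic',98,113,.07)):
    X=onz(p,T,u,v,z);print(n,tob(X).round(4),'tool',R0.inv().apply(X-o['position'])[:2].round(4))
for d in manip.tip_of(p,'slice1')[:2]:
    X=(T@np.append(d['position'],1))[:3];print(tob(X).round(3),X[2].round(3),d['conf'])"
```

```text
slice [ 0.0819 -0.0565] tool [-0.0027  0.0099]
k1 [ 0.1248 -0.016 ] tool [0.0561 0.0064]
k2 [ 0.1241 -0.0689] tool [0.0216 0.0465]
k3 [ 0.1253 -0.1211] tool [-0.0111  0.0873]
garlic [0.0684 0.0681] tool [ 0.067  -0.0943]
[ 0.253 -0.093] -0.002 0.76
[ 0.078 -0.055] 0.046 0.56
```

>>> move_arm --plan '[0,0,0,-0.002,0.007,0,0.06,0,0,0,-0.002,0.007,0.025,0.06,0,0,0,-0.002,0.007,0.052,0.06,0,0,0,-0.002,0.007,0.052,0.06,0,0,0,-0.002,0,0.052,0.06,0,0,0,-0.002,-0.012,0.052,0.06,0,0,0,-0.002,-0.024,0.052,0.06,0,0,0,-0.002,-0.036,0.052,0.06]'

```text
clock: 14.45
position: [0.5625, -0.0493, 0.226]
ee_rot: [0.965, 0.261, 0.0, -0.0]
ft_force: [1.0, 0.2, -0.5]
grip_width: 0.701
grasp_force: 0.1
```

```bash
python3 -c "
from h import *
p,T=shot('wrist');save(p,'pics/w7.png');o=manip.get_obs();R0=R.from_quat(o['ee_rot']);print(o['clock'],tob(o['position']),o['position'][2])
for d in manip.look_for(p,'slice1')+manip.look_for(p,'knife')+manip.look_for(p,'garlic'):
    X=(T@np.append(d['position'],1))[:3];print(tob(X).round(3),X[2].round(3),d['conf'],R0.inv().apply(X-o['position'])[:2].round(4))"
```

```text
14.5 [ 0.05162655 -0.01855345] 0.22567562894865958
[ 0.056 -0.02 ] 0.06 0.74 [0.0022 0.0041]
[ 0.131 -0.008] 0.059 0.87 [0.0682 0.0431]
[0.071 0.063] 0.078 0.91 [ 0.0673 -0.0495]
```

View pics/w7.png

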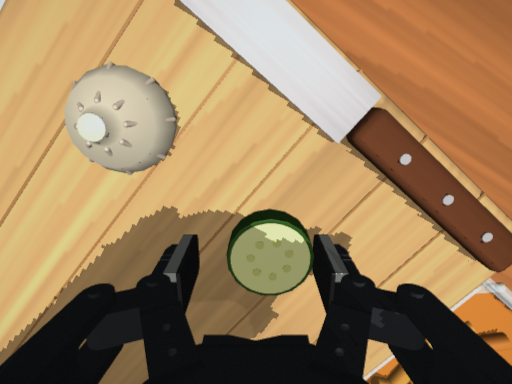

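The slice sits against the far finger at (270,255), and the knife and garlic haven't moved. I keep pushing diagonally past the garlic.

>>> move_arm --plan '[0,0,0,0,-0.015,0.002,0.06,0,0,0,0,-0.03,0.002,0.06,0,0,0,0,-0.045,0.002,0.06,0,0,0,0,-0.06,0.002,0.06,0,0,0,0,-0.075,0.002,0.06,0,0,0,0,-0.088,0.002,0.06,0,0,0,0,-0.098,0.002,0.06,0,0,0,0,-0.094,0.002,0.06,0,0,0,0,-0.094,-0.045,0.06,0,0,0,0,-0.094,-0.1,0.06]'

```text
clock: 15.9
position: [0.5156, 0.03, 0.3265]
ee_rot: [0.966, 0.26, -0.001, 0.001]
ft_force: [1.4, 0.4, 0.4]
grip_width: 0.698
grasp_force: 0.0
```

```bash
python3 -c "
from h import *
p,T=shot('wrist');o=manip.get_obs();print(o['clock'],tob(o['position']),o['position'][2])
for d in manip.look_for(p,'slice1')+manip.look_for(p,'garlic'):
    X=(T@np.append(d['position'],1))[:3];print(tob(X).round(3),X[2].round(3),d['conf'])
print(rel(-.008,.01,.32,90),rel(-.008,.01,.32,90))"
```

```text
15.95 [-0.00506901  0.04964829] 0.333405641356968
[-0.005  0.054] 0.061 0.83
[-0.028  0.165] 0.033 0.74
[-0.189  0.245] 0.004 0.6
[-0.077  0.165] 0.042 0.57
[0.062 0.067] 0.078 0.79
(array([ 0.0028, -0.0045, -0.8757]), array([-0.0274,  0.03  ,  0.0081])) (array([ 0.0028, -0.0045, -0.8757]), array([-0.0274,  0.03  ,  0.0081]))
```

>>> move_arm --plan '[0,0,-0.18,-0.01,0.01,0.004,0.02,0,0,-0.36,-0.02,0.02,0.008,0.02,0,0,-0.54,-0.026,0.034,0.008,0.02,0,0,-0.72,-0.026,0.034,0.008,0.02,0,0,-0.876,-0.026,0.034,0.008,0.02,0,0,-0.876,-0.026,0.034,0.008,0.02,0,0,-0.876,-0.026,0.034,0.05,0.02,0,0,-0.876,-0.026,0.034,0.098,0.02,0,0,-0.876,-0.026,0.034,0.099,0.02]'

```text
clock: 17.18
position: [0.5105, -0.012, 0.2252]
ee_rot: [0.765, 0.643, -0.001, 0.0]
ft_force: [-0.8, 0.2, -0.3]
grip_width: 0.23
grasp_force: 0.0
```

```bash
python3 -c "
from h import *
p,T=shot('wrist');save(p,'pics/w8.png');o=manip.get_obs();print(o['clock'],tob(o['position']),o['position'][2],o['grip_width'])
for d in manip.look_for(p,'slice1')+manip.look_for(p,'garlic'):
    X=(T@np.append(d['position'],1))[:3];print(tob(X).round(3),X[2].round(3),d['conf'])"
```

```text
17.225 [-0.00558438  0.00803289] 0.2255781072776595 0.23074658450852703
[-0.011  0.054] 0.063 0.72
[-0.021  0.066] 0.052 0.7
[0.057 0.069] 0.078 0.63
```

View pics/w8.png

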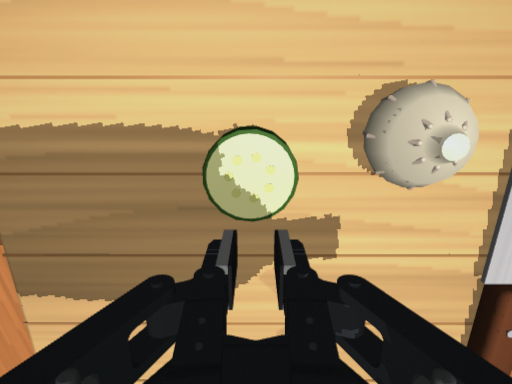

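>>> move_arm --plan '[0,0,0,0.015,0,0,0.02,0,0,0,0.03,0,0,0.02,0,0,0,0.05,0,0,0.02,0,0,0,0.075,0.001,0,0.02,0,0,0,0.105,0.005,0,0.02,0,0,0,0.15,0.01,0,0.02,0,0,0,0.2,0.012,0,0.02,0,0,0,0.2,0.012,0,0.02,0,0,0,0.2,0.012,-0.05,0.02,0,0,0,0.15,-0.02,-0.11,0.02,0,0,0,0.15,-0.02,-0.14,0.02,0,0,0,0.15,-0.02,-0.14,0.02]'

```text
clock: 18.82
position: [0.5159, 0.1387, 0.3701]
ee_rot: [0.764, 0.645, 0.003, -0.0]
ft_force: [-0.4, 1.2, -0.4]
grip_width: 0.235
grasp_force: 0.0
```

```bash
python3 -c "
from h import *
o=manip.get_obs();print(o['clock'],tob(o['position']),o['position'][2],o['grip_width'])
ims=[]
for n in('wrist','top'):
  p,T=shot(n);save(p,f'pics/{n}9.png');ims.append(p['color'][:,:,::-1])
  for l in('slice1','garlic','knife'):
   for d in manip.tip_of(p,l):
    X=(T@np.append(d['position'],1))[:3];print(n,l,tob(X).round(3),X[2].round(3),round(d['conf'],2))
a=cv2.resize(ims[0][0:300,:],(780,457))
b=cv2.resize(ims[1][140:270,150:300],None,fx=1,fy=1)
cv2.imwrite('pics/m9.png',a)"
```

```text
18.825 [-0.02534758  0.15755277] 0.3701000881048414 0.23491937710100047
wrist slice1 [-0.031  0.165] 0.017 0.95
wrist slice1 [0.016 0.163] 0.02 0.9
wrist slice1 [0.006 0.199] 0.01 0.83
wrist slice1 [ 0.252 -0.094] -0.003 0.76
wrist slice1 [-0.197  0.265] -0.0 0.65
wrist slice1 [-0.084  0.159] 0.025 0.6
wrist garlic [0.064 0.066] 0.048 0.84
wrist knife [ 0.131 -0.006] 0.048 0.86
top slice1 [0.02  0.163] 0.02 0.55
top slice1 [ 0.233 -0.22 ] 0.002 0.52
top slice1 [ 0.252 -0.094] -0.001 0.44
top garlic [0.07  0.069] 0.051 0.49
top knife [ 0.133 -0.004] 0.053 0.61
```

View pics/m9.png

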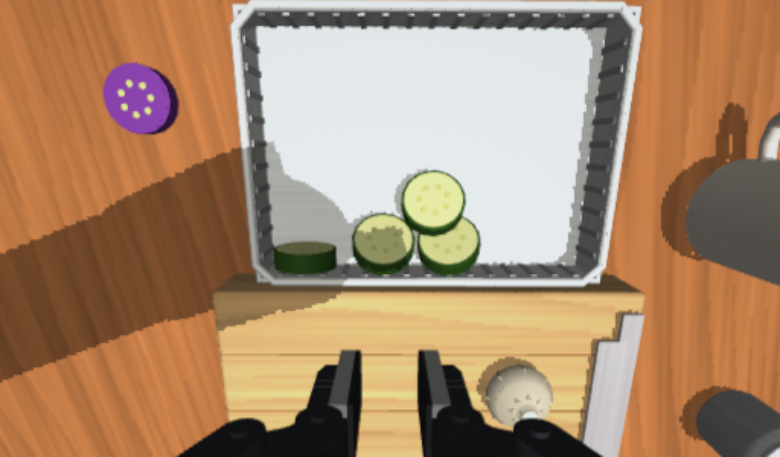

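All four slices are in the tray. D at (305,258) leans on the near wall, so I check its margin.

```bash
python3 -c "
from h import *
S=[];Y=[]
for i in range(8):
  n=('wrist','top')[i%2]
  p,T=shot(n)
  for l,L in(('slice1',S),('tray',Y)):
   for d in manip.tip_of(p,l):
    X=(T@np.append(d['position'],1))[:3];L.append((n,*tob(X).round(4),X[2].round(4)))
print([s for s in S if abs(s[1]+.084)<.02]);print([s for s in Y if .15<s[2]<.3 and abs(s[1])<.05]);print(manip.get_obs()['clock'])
p,T=shot('wrist')
for v in(281,285,288): print(tob(onz(p,T,440/780*512,v*300/457,.042)))
print('D low edge px', [tob(onz(p,T,305/780*512,v*300/457,z)).round(4) for v,z in((243,.045),(250,.04),(273,.003))])
"
```

```text
[('wrist', np.float64(-0.083), np.float64(0.1587), np.float64(0.0241)), ('wrist', np.float64(-0.0836), np.float64(0.1585), np.float64(0.0237)), ('wrist', np.float64(-0.0846), np.float64(0.1586), np.float64(0.0226))]
[('wrist', np.float64(0.0062), np.float64(0.2308), np.float64(-0.0006)), ('wrist', np.float64(0.0036), np.float64(0.2328), np.float64(0.0021)), ('wrist', np.float64(0.0033), np.float64(0.2302), np.float64(0.0003)), ('wrist', np.float64(0.0068), np.float64(0.2315), np.float64(0.0003))]
20.425
[0.00808426 0.14809214]
[0.008187   0.14521446]
[0.00826444 0.14304537]
D low edge px [array([-0.0824,  0.1752]), array([-0.0837,  0.1693]), array([-0.0918,  0.1424])]
```

```bash
python3 -c "
from workcell import manip
print(manip.hand_in())"
```

```text
the job is handed in; nothing more can be done
None
```

I pushed all four courgette slices over the board's edge into the foil tray and handed the job in at about 20 s. One slice leans on the near wall, roughly 5–7 mm inside the limit; the garlic and knife measured unmoved, and the hand-in returned no verdict.

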